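# Free the gummed-up slicer carriage, park it and lock it

## Robot

A 6-joint arm with a two-finger parallel gripper is mounted at the origin on the work surface. World frame = base frame: x ahead of the robot, y to its left, z up, the work surface at z = 0. Lengths are in m, angles in rad, forces in N, time in s.
With the tool pointing down it reaches from about 0.3 to 0.775 m from the base axis. Payload 14.6 kg.
Tool frame: the origin (TCP) lies at the very end of the fingers, on their centre line; the grasp point (between the pads) lies 19 mm behind it; z points along the fingers, y is the line along which they close (so a half turn about z gives the same grasp; the last joint's range is limited). The gripper opens to 94 mm and grips with 3 to 60 N. Pads are 16 mm wide; open, the fingers measure 119 mm over their backs; the gripper's body (75 mm by 177 mm) begins 78 mm behind the grasp point.
Start: joints at [-0.067, 0.3, 1.521, -0, 1.321, -0.067], TCP at [0.55, -0, 0.205] pointing down, gripper open.
Joint ranges: [-3.03, 3.03], [-0.79, 2.21], [0.23, 2.52], [-1.04, 4.18], [0, 3.07], [-2.55, 2.55]. Speed limits (rad/s): [2.22, 2.22, 2.57, 3.14, 3.14, 3.14].

## Interface

Orientations are given as [roll, pitch, yaw] about the fixed x, y, z axes, in that order (R = Rz(yaw) Ry(pitch) Rx(roll)).
In Python, from station import ctrl gives the robot as it stands.
- The arm moves only by the tool move_arm, never from a script. Its argument "increments" is a list of rows, each a list of 7 numbers: the opening, from 0 (shut) to 1 (fully open), then the shift along the tool's x, y, z in units of 50 mm (1.0 is 50 mm), then the turn, a rotation vector about the tool's x, y, z in rad. In form: [[claw, tx, ty, tz, rx, ry, rz], ...]. A call has 1 to 20 rows; each row shifts and turns the commanded pose from where the row before left it, along the tool's axes as they then stand; what a row does not reach is not made up. A row lasts 1/10 s, in which the tool goes at most 50 mm and 8.59 degrees, less where a joint would pass 70% of its speed; a pose out of reach is approached as far as the arm can. A call is refused whole if a number of a shift passes 1 or a number of a turn 0.15, either way. A call with a gripper value outside its range is refused whole. The fingers move at their own pace and stop on an object; "force" is the grip in N (left out, the last holds). Time passes only in rows, so rows that do not move let the fingers close. It gives the time, the measured TCP pose, the force, the opening and the grip force at its end, in the units of the state.
- ctrl.get_obs(): the state, without advancing time (a new reading comes with each control period).
- ctrl.camera(name): name is "scene" or "side" or "wrist"; returns a dict with "color" (480x640x3 uint8, blue, green, red), "K" (3x3 intrinsics, pixels), "pose" (4x4, takes a point from camera to world coordinates); the wrist camera has in their place "tool_from_camera" (4x4, takes a point from camera to tool coordinates, whose origin is the TCP and whose axes are the flange's). Camera axes: x right, y down, z forward; pixel columns grow to the right and rows downward; lengths in m; the calibration is good to about 2 mm. The wrist camera is an equidistant fisheye: a pixel r from the principal point sees the ray r / f radians off the axis. A picture is of the moment at which its call begins: read the wrist's pose just before it. There is no depth.
- ctrl.hand_in(): hands the job in; it is judged then, once.
Trained networks look in a picture, given as the dict that the camera call returned (one of the last four; its "shot" number tells which), for a name from the list of things; names that differ only in an ending like _2 or _b are one class to them, and where a whole thing is asked for, a point or a joint stands for the part that bears it (a point fixed in the world has none). Each returns a list of dicts, best first, with "conf" (0 to 1); they miss things now and then, are a little off and sometimes report something else, mostly with a low value. They report only what shows in the picture. A call takes as long as a camera call.
- ctrl.cut_out(name, picture): "mask" (480x640 bool, what is visible of it) and "centre" ([row, column] in pixels, amid what is visible of it).
The state is a dict: "time_s": time; "qpos": joint angles; "joint_vel": joint speeds; "tau": joint torques, N m; "ee_pos": TCP position; "eef_rot": TCP orientation; "force": force on the tool from outside, world axes, zero at the start; "moment": the same for the moment, N m; "grip_width": finger opening in m; "grip_force": force on a finger pad.
Only numpy, scipy, OpenCV 4.12 (cv2) and the standard library are available. Lean on these libraries where they do the work, as an engineer would, in place of code of your own. Each camera call takes 0.05 s, during which the arm holds its last target. There are 200 camera calls.

## Task

The food carriage of the slicer is gummed up on its rail: take its black handle and push it forward along the rail until it breaks free, without letting it shoot off, and on until it just rests against its end stop, which you cannot see and must meet gently and not lean on. Then, with the carriage still at the stop, fold the red lock lever all the way in so that it lies along the rail, and let go. Leave the two glasses and the little bowl where they stand.

Things in the scene. Friction and masses are not known exactly. Their poses are not given: they have to be found in the camera images.
- slicer: household food slicer fixed on the table, white and silver, 370 mm long (x), 270 mm wide, 222 mm high. Origin on the table under its base; x along the rail, the way the carriage has to be pushed (away from the robot), y to the side of rail and lever. Motor housing (222 mm high), blade and gauge plate (208 mm) stand at y below -20 mm. The grey brackets at the rail's ends do not stop the carriage.
- carriage (a joint): travel in m of the silver food tray along the rail (slicer x), growing in the pushing direction; starts between 0.01 and 0.04. On the first, gummed-up stretch it moves only under 11 to 20 N; somewhere between 0.05 and 0.10 it breaks free and then takes 2 to 3 N. It stays where it is let go. It must not go faster than 0.3 m/s.
- carriage_stop_face (a point): the carriage's nose, inside the base (not visible), that meets the end stop; axes as the slicer's. The stop is a hard rubber buffer (about 8 N per mm) on an adjustable block inside the base; it is set differently each time, at a carriage travel between 0.12 and 0.20: it is not measured and can only be felt. More than 15 N on it is too much.
- handle (a point): point on the axis of the carriage's black upright push handle, 137 mm over the table: a round grip 26 mm across (its upper 9 mm taper to 20 mm) at the tray's rear outer corner, top 155 mm over the table. The tray's rear fence beside it (towards -y) is 116 mm high, the tray 78 mm. Axes as the slicer's. Moves with the carriage.
- lock_lever (a joint): angle in rad of the red lock lever on the carriage: 0 sticking out to slicer +y, square to the rail (unlocked), 1.57 folded in, pointing along slicer +x and lying along the rail (locked, end of travel). Turns clockwise seen from above, stays where it is left, starts between 0 and 0.25; takes 1 to 8 N at its peg, most once its clamp bears on the rail beyond 0.6.
- lever_peg (a point): point on the axis of the upright red peg at the lever's tip, 101 mm over the table; round, 12 mm across, 26 mm free above the lever bar, top 114 mm over the table. It circles at 50 mm about the lever's pivot, which lies 35 mm ahead (slicer +x) and 38 mm outward (+y) of the handle's axis. Its y axis points from pivot to peg.
- glass_a: stemless clear glass tumbler, 68 mm across, 105 mm high, loose on a 6 mm cork coaster; origin at the centre of its foot
- glass_b: a second tumbler like glass_a, on its own coaster
- olive_bowl: white ceramic bowl, 90 mm across, 45 mm high, loose on the table; origin at the centre of its foot

How it is judged:
By the outcome, as a careful person would: the job done as asked, in the order asked, and still so for the second after the job is handed in, with the robot touching nothing.
It also fails if it takes over 56 s, if anything falls off the work surface, if the arm or the gripper's body presses on something with over 40 N, if the wrist force passes 120 N, or if a joint passes its speed limit or range.

## Working session

There is one attempt and no reset: what is moved stays moved. The work goes in short steps, Python scripts to look and compute and a tool call to move; the robot and the scene stay as the last step left them, time stands still between calls to the robot, and variables do not carry over. Pictures are saved under pics/ and viewed, at most 10 in all, crops included, and the job is handed in when it is done.

Besides the shell and the picture viewer there is one more tool, called after ">>>" by a JSON object that holds its "name" and its "arguments", one argument or row to a line. move_arm: Moves the arm, as the interface text tells. Its arguments: {"type":"object","properties":{"increments":{"type":"array","items":{"type":"array","items":{"type":"number"}}},"force":{"type":"number"}},"required":["increments"]}

```bash
ls; mkdir -p pics; python3 - <<'E'
from station import ctrl
import cv2,numpy as np,pickle
o=ctrl.get_obs();print(o)
out={}
for c in("scene","side"):
    p=ctrl.camera(c);cv2.imwrite(f"pics/{c}0.png",p["color"]);print(c,p["K"].tolist(),p["pose"].round(4).tolist())
    for n in("handle","lever_peg","lock_lever","carriage","glass_a","olive_bowl","slicer"):
        r=ctrl.cut_out(n,p)
        for d in r[:3]:
            ys,xs=np.nonzero(d["mask"]);print(n,round(d["conf"],2),np.round(d["centre"],1),xs.min(),xs.max(),ys.min(),ys.max())
E
```

```text
pics
{'time_s': 0.0, 'qpos': array([-6.66228279e-02,  3.00438257e-01,  1.52154919e+00, -1.28263410e-05,
        1.32071509e+00, -6.66134392e-02]), 'joint_vel': array([ 4.55893881e-05, -2.82088719e-04,  1.33784624e-03,  4.00439902e-05,
        2.47231263e-04, -7.77321952e-04]), 'tau': array([-1.53750298e-03, -5.31805658e+01, -3.52735734e+01,  7.07558286e-02,
        2.43994006e-02, -4.79655944e-05]), 'ee_pos': array([ 5.49746473e-01, -1.94378496e-06,  2.04917839e-01]), 'eef_rot': array([-3.14048440e+00, -6.14825786e-05,  1.57079009e+00]), 'force': array([-0.76510588,  0.42672895,  0.14323054]), 'moment': array([-0.00058425, -0.03965924,  0.01171529]), 'grip_force': 0.0, 'grip_width': 0.09381585653054958}
scene [[453.62003013287983, 0.0, 322.99959464425365], [0.0, 453.62003013287983, 241.97130007567705], [0.0, 0.0, 1.0]] [[-0.0599, 0.8203, -0.5688, 0.9256], [0.9981, 0.0577, -0.0219, 0.1676], [0.0149, -0.5691, -0.8222, 0.6643], [0.0, 0.0, 0.0, 1.0]]
handle 0.76 [243.2 238.8] 182 315 178 295
lever_peg 0.84 [226.7 297.3] 275 315 217 234
lock_lever 0.9 [228.2 296.5] 275 315 217 234
carriage 0.75 [243.1 239.4] 181 315 180 295
glass_a 0.79 [358. 485.] 452 522 324 394
glass_a 0.67 [288.8 472. ] 447 507 257 324
glass_a 0.52 [245.2 241. ] 181 315 179 295
olive_bowl 0.61 [222.4 454.9] 428 480 201 245
slicer 0.65 [289.4 167. ] 39 315 135 417
side [[508.3310378746571, 0.0, 314.8521484571834], [0.0, 508.3310378746571, 238.64565831036268], [0.0, 0.0, 1.0]] [[0.7751, -0.2813, 0.5658, 0.1242], [-0.6316, -0.3726, 0.6799, -0.3866], [0.0195, -0.8843, -0.4665, 0.4948], [0.0, 0.0, 0.0, 1.0]]
lever_peg 0.56 [274.8 285.5] 283 291 261 288
lever_peg 0.39 [311.9 305.9] 276 400 262 353
lock_lever 0.72 [273.  286.5] 283 291 261 289
carriage 0.93 [312.8 308.2] 275 400 261 354
glass_a 0.84 [219.  247.3] 225 260 191 252
glass_a 0.82 [205.9 289.6] 273 305 179 236
olive_bowl 0.77 [260.7 176.1] 149 199 242 279
slicer 0.89 [337.  420.1] 251 560 214 479
```

View pics/scene0.png

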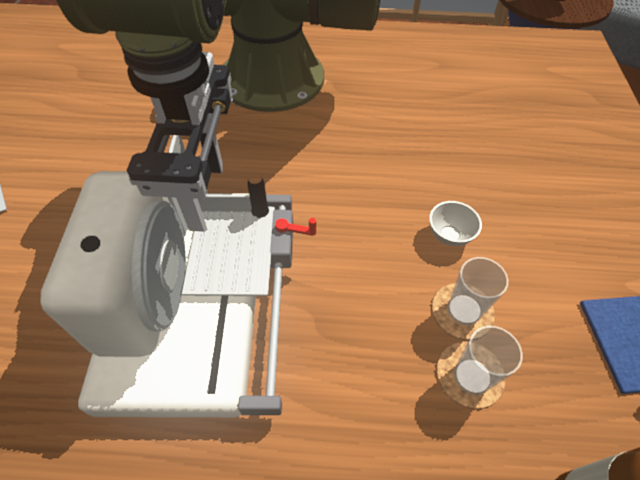

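View pics/side0.png

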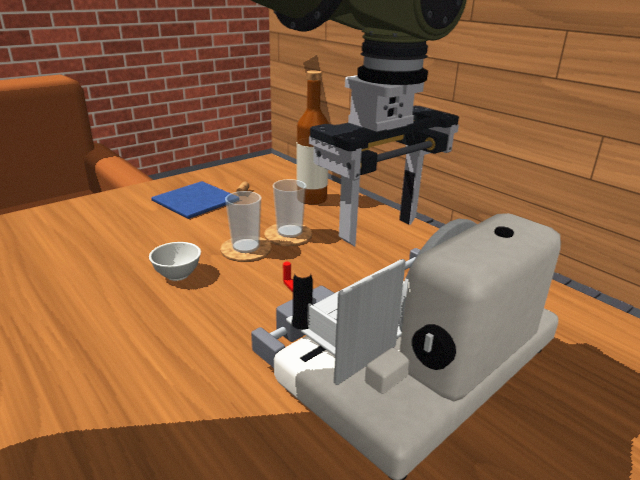

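Scene: black handle top (257,180), foot (262,215); lever pivot (282,225), peg top (312,220); the rail runs from (284,268) to (270,395). Both glasses (473,378), (465,310) and the bowl (455,222) are well to +y. Side: handle top (303,274), peg top (287,264).

```bash
cat > h.py <<'E'
import numpy as np,cv2
C={"scene":(np.array([[453.62,0,323],[0,453.62,241.97],[0,0,1]]),np.array([[-0.0599,0.8203,-0.5688,0.9256],[0.9981,0.0577,-0.0219,0.1676],[0.0149,-0.5691,-0.8222,0.6643]])),
"side":(np.array([[508.33,0,314.85],[0,508.33,238.65],[0,0,1]]),np.array([[0.7751,-0.2813,0.5658,0.1242],[-0.6316,-0.3726,0.6799,-0.3866],[0.0195,-0.8843,-0.4665,0.4948]]))}
def at(c,u,v,z):
    K,P=C[c];d=P[:,:3]@np.linalg.inv(K)@[u,v,1];return P[:,3]+d*(z-P[2,3])/d[2]
E
python3 - <<'E'
from h import *
import cv2
for n,a in {"handle top sc":("scene",257,181,.155),"handle top sd":("side",303,274,.155),"peg sc":("scene",312.5,220,.114),"peg sd":("side",287,263,.114),"pivot":("scene",282,225,.09),"ga":("scene",465,310,.01),"gb":("scene",473,378,.01),"bowl":("scene",455,222,.03),
"r1":("scene",279.5,268,.06),"r2":("scene",271,394,.06),"base1":("scene",81,410,.02),"base2":("scene",241,412,.02),"s1":("scene",224,298,.04),"s2":("scene",211,391,.04)}.items(): print(n,at(*a).round(4))
a=cv2.imread("pics/scene0.png")[160:300,170:340];b=cv2.imread("pics/side0.png")[240:360,240:410]
cv2.imwrite("pics/c.png",np.vstack([cv2.resize(a,(680,300*680//680),interpolation=2)[:300],cv2.resize(b,(680,300),interpolation=2)]) if 0 else np.hstack([cv2.resize(a,None,fx=2.35*1,fy=2.35),cv2.resize(b[:,:],(399,329))]))
E
```

```text
handle top sc [0.4691 0.0485 0.155 ]
handle top sd [0.4638 0.0434 0.155 ]
peg sc [0.5053 0.1345 0.114 ]
peg sd [0.5049 0.1336 0.114 ]
pivot [0.5003 0.0858 0.09  ]
ga [0.589  0.3844 0.01  ]
gb [0.6987 0.3831 0.01  ]
bowl [0.4277 0.3804 0.03  ]
r1 [0.5615 0.0869 0.06  ]
r2 [0.7547 0.0979 0.06  ]
base1 [ 0.7814 -0.1623  0.02  ]
base2 [0.7701 0.0555 0.02  ]
s1 [0.6089 0.0055 0.04  ]
s2 [0.7502 0.0139 0.04  ]
```

View pics/c.png

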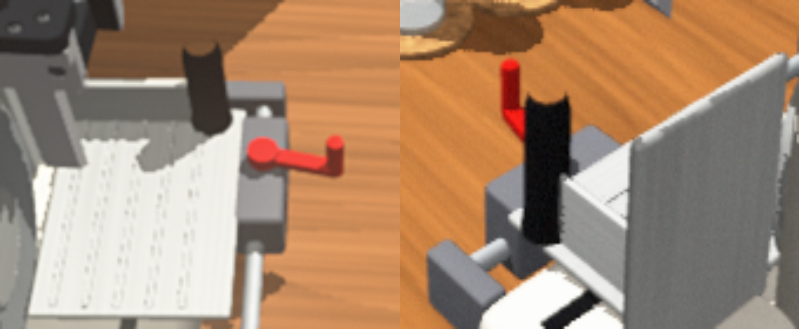

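The handle is at about (0.467, 0.046), the slicer yaw is about 0.055 rad, and the lever is at about 0.15 rad. The pivot position is consistent with both. Next I go above the handle with the fingers closing along the rail.

>>> {"name": "move_arm", "arguments": {
  "increments": [
    [1,0.23,-0.41,0,0,0,0],
    [1,0.23,-0.41,0,0,0,0],
    [1,0.23,-0.42,0,0,0,0],
    [1,0.23,-0.42,0,0,0,0],
    [1,0,0,-0.1,0,0,-0.055],
    [1,0,0,0,0,0,0]
  ]
}}

```text
time_s: 1.4
ee_pos: [0.4671, 0.0462, 0.2112]
eef_rot: [3.14, 0.0, 1.627]
force: [0.5, -0.4, -0.4]
grip_width: 0.094
grip_force: 0.0
```

```bash
python3 - <<'E'
from station import ctrl
import cv2,numpy as np
o=ctrl.get_obs();print(o['ee_pos'],o['eef_rot'],o['force'])
p=ctrl.camera("wrist");cv2.imwrite("pics/w1.png",p["color"]);print(p["K"].tolist(),p["tool_from_camera"].round(4).tolist())
for n in ("lever_peg","handle"):
  for d in ctrl.cut_out(n,p)[:2]: print(n,d["conf"],d["centre"],d["mask"].sum())
E
```

```text
[0.46705594 0.04623358 0.21122682] [3.14004968e+00 7.56232189e-05 1.62730485e+00] [ 0.45127972 -0.41187303 -0.3828115 ]
[[371.64829954431775, 0.0, 319.6906941782075], [0.0, 371.64829954431775, 238.0880409023237], [0.0, 0.0, 1.0]] [[-0.0009, -0.9672, -0.2539, 0.074], [1.0, -0.0007, -0.001, -0.0001], [0.0008, -0.2539, 0.9672, -0.1795], [0.0, 0.0, 0.0, 1.0]]
lever_peg 0.79 [167.9, 364.9] 1405
handle 0.8 [246.1, 375.9] 24352
```

View pics/w1.png

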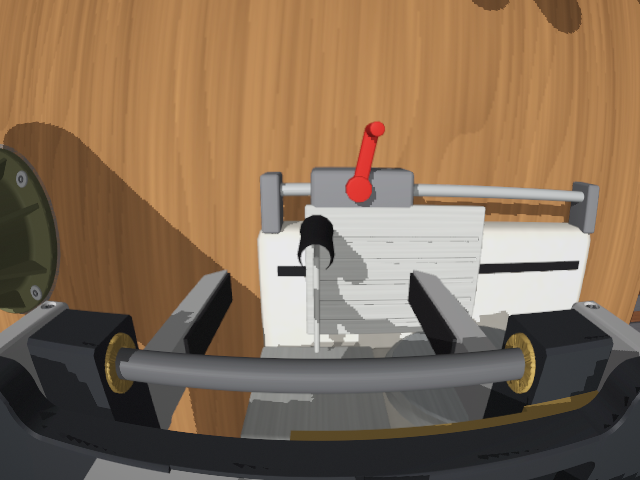

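The wrist view shows the handle with its top at (316,260) and foot at about (317,222), the pivot at (359,188), the peg top at (377,128), and the rail from (430,189) to (570,196).

```bash
cat >> h.py <<'E'
from scipy.spatial.transform import Rotation as Ro
Kw=(371.648,319.69,238.09);T=np.array([[-0.0009,-0.9672,-0.2539,0.074],[1.0,-0.0007,-0.001,-0.0001],[0.0008,-0.2539,0.9672,-0.1795],[0,0,0,1]])
def watw(u,v,z,ee,rot):
    f,cx,cy=Kw;d=np.array([u-cx,v-cy]);r=np.hypot(*d);t=r/f
    d=np.array([*(d/r*np.sin(t)),np.cos(t)])
    R=Ro.from_euler('xyz',rot).as_matrix();o=np.array(ee)+R@T[:3,3];d=R@T[:3,:3]@d
    return o+d*(z-o[2])/d[2]
E
python3 - <<'E'
from h import *
ee=[.46706,.04623,.21123];rot=[3.14005,0,1.6273]
for n,u,v,z in [("htop",316,258,.155),("htop2",316,264,.155),("peg",377,128,.114),("pivot",359,188,.09),("r1",430,189,.06),("r2",570,196,.06),("slot1",480,272,.04),("slot2",578,266,.04)]: print(n,watw(u,v,z,ee,rot).round(4))
E
```

```text
htop [0.4644 0.0445 0.155 ]
htop2 [0.4646 0.0403 0.155 ]
peg [0.5044 0.134  0.114 ]
pivot [0.4968 0.0852 0.09  ]
r1 [0.5664 0.0857 0.06  ]
r2 [0.7297 0.0941 0.06  ]
slot1 [6.416e-01 2.000e-04 4.000e-02]
slot2 [0.78   0.0107 0.04  ]
```

>>> {"name": "move_arm", "arguments": {
  "increments": [
    [1,-0.02,-0.04,0.45,0,0,0],
    [1,0,0,0.45,0,0,0],
    [1,0,0,0.45,0,0,0],
    [1,0,0,0.45,0,0,0],
    [1,0,0,0,0,0,0],
    [0,0,0,0,0,0,0],
    [0,0,0,0,0,0,0],
    [0,0,0,0,0,0,0],
    [0,0,0,0,0,0,0],
    [0,0,0,0,0,0,0],
    [0,0,0,0,0,0,0],
    [0,0,0,0,0,0,0]
  ],
  "force": 5
}}

```text
time_s: 2.75
ee_pos: [0.4651, 0.0449, 0.1205]
eef_rot: [3.142, -0.0, 1.626]
force: [-0.4, 0.0, -1.7]
grip_width: 0.0412
grip_force: 0.0
```

>>> {"name": "move_arm", "arguments": {
  "increments": [
    [0,0,0.04,0,0,0,0],
    [0,0,0.04,0,0,0,0],
    [0,0,0.04,0,0,0,0],
    [0,0,0,0,0,0,0]
  ]
}}

```text
time_s: 3.15
ee_pos: [0.4706, 0.0452, 0.1204]
eef_rot: [-3.14, -0.0, 1.626]
force: [-5.9, 0.1, 4.9]
grip_width: 0.0259
grip_force: 5.0
```

>>> {"name": "move_arm", "arguments": {
  "increments": [
    [0,0,0.04,0,0,0,0],
    [0,0,0.04,0,0,0,0],
    [0,0,0.04,0,0,0,0],
    [0,0,0,0,0,0,0]
  ]
}}

```text
time_s: 3.55
ee_pos: [0.4765, 0.0456, 0.1204]
eef_rot: [-3.14, -0.0, 1.626]
force: [-5.2, 0.0, 5.5]
grip_width: 0.0259
grip_force: 5.0
```

```bash
cat >> h.py <<'E'
def peg(p,o,cut):
    # top end of red peg/lever blob: report peg by colour: farthest-from-pivot end
    im=p["color"].astype(int);m=(im[...,2]>120)&(im[...,1]<60)&(im[...,0]<60)
    n,l,s,c=cv2.connectedComponentsWithStats(m.astype(np.uint8));i=1+np.argmax(s[1:,4])
    return s[i],c[i],m&(l==i)
E
python3 - <<'E'
from h import *
from station import ctrl
o=ctrl.get_obs();p=ctrl.camera("wrist");s,c,m=peg(p,o,ctrl);print(s,c)
cv2.imwrite("pics/w2.png",p["color"])
ys,xs=np.nonzero(m);k=ys<ys.min()+8
u,v=xs[k].mean(),ys[k].mean();print(u,v,watw(u,v+4,.114,o["ee_pos"],o["eef_rot"]))
E
```

```text
[ 361  110   60  114 2380] [388.65882353 172.00042017]
405.7755102040816 114.34693877551021 [0.51456004 0.13503967 0.114     ]
```

View pics/w2.png

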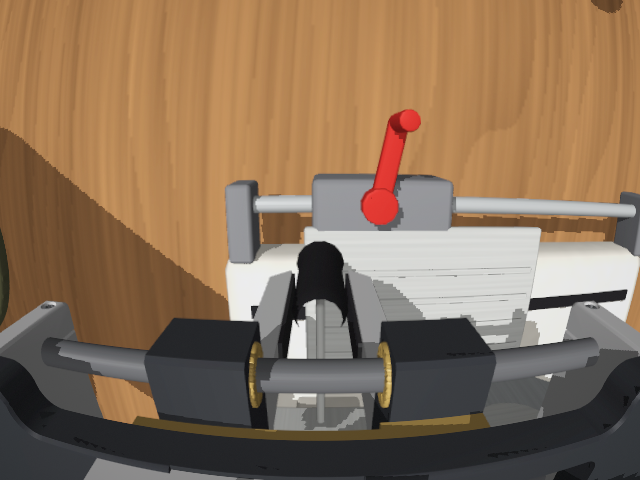

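The carriage has already moved with the handle: the peg shifted by about 10 mm and the grasp is sound. I'll continue and read the force while moving.

>>> {"name": "move_arm", "arguments": {
  "increments": [
    [0,0,0.04,0,0,0,0],
    [0,0,0.04,0,0,0,0],
    [0,0,0.04,0,0,0,0]
  ],
  "force": 30
}}

```text
time_s: 3.9
ee_pos: [0.4821, 0.0459, 0.1203]
eef_rot: [-3.139, -0.0, 1.626]
force: [-9.6, 0.4, 6.9]
grip_width: 0.0253
grip_force: 30.0
```

```bash
python3 - <<'E'
from station import ctrl
o=ctrl.get_obs();print(o)
E
```

```text
{'time_s': 3.9, 'qpos': array([ 1.93307138e-02,  2.49258539e-01,  1.79727015e+00,  3.45535353e-05,
        1.09807433e+00, -3.57793537e-02]), 'joint_vel': array([ 0.00219037,  0.04122058, -0.05201181,  0.00156526,  0.01357566,
        0.00106333]), 'tau': array([-4.42891549e-01, -4.44653177e+01, -3.35780418e+01,  2.74662866e-02,
       -2.57142261e+00, -1.44726280e-02]), 'ee_pos': array([0.48210815, 0.04593582, 0.12034786]), 'eef_rot': array([-3.13858531e+00, -1.38382863e-04,  1.62589041e+00]), 'force': array([-9.57145536,  0.4304027 ,  6.89867596]), 'moment': array([-0.05802438,  1.88006398, -0.00899797]), 'grip_force': 29.998574280180037, 'grip_width': 0.02530807303394414}
```

>>> {"name": "move_arm", "arguments": {
  "increments": [
    [0,0,0.04,0,0,0,0],
    [0,0,0.04,0,0,0,0],
    [0,0,0.04,0,0,0,0],
    [0,0,0.04,0,0,0,0],
    [0,0,0.04,0,0,0,0],
    [0,0,0.04,0,0,0,0]
  ]
}}

```text
time_s: 4.5
ee_pos: [0.4941, 0.0466, 0.1204]
eef_rot: [-3.139, -0.0, 1.626]
force: [-9.3, -0.6, 8.1]
grip_width: 0.0252
grip_force: 30.0
```

>>> {"name": "move_arm", "arguments": {
  "increments": [
    [0,0,0.04,0,0,0,0],
    [0,0,0.04,0,0,0,0],
    [0,0,0.04,0,0,0,0],
    [0,0,0.04,0,0,0,0],
    [0,0,0.04,0,0,0,0],
    [0,0,0.04,0,0,0,0]
  ]
}}

```text
time_s: 5.1
ee_pos: [0.5063, 0.0474, 0.1204]
eef_rot: [-3.139, -0.0, 1.626]
force: [-6.1, 1.2, 4.2]
grip_width: 0.0254
grip_force: 30.0
```

>>> {"name": "move_arm", "arguments": {
  "increments": [
    [0,0,0.04,0,0,0,0],
    [0,0,0.04,0,0,0,0],
    [0,0,0.04,0,0,0,0]
  ]
}}

```text
time_s: 5.4
ee_pos: [0.513, 0.0477, 0.1204]
eef_rot: [-3.141, -0.0, 1.626]
force: [-2.2, 2.8, 1.4]
grip_width: 0.0253
grip_force: 30.0
```

>>> {"name": "move_arm", "arguments": {
  "increments": [
    [0,0,0.04,0,0,0,0],
    [0,0,0.04,0,0,0,0],
    [0,0,0.04,0,0,0,0]
  ]
}}

```text
time_s: 5.7
ee_pos: [0.5191, 0.0481, 0.1204]
eef_rot: [-3.141, -0.0, 1.626]
force: [-2.0, 4.3, 1.4]
grip_width: 0.0254
grip_force: 30.0
```

It broke free at about 42 mm of displacement and stays under control. To meet the stop gently I'll regrip with the pads along the rail and a 3 N grip, so the handle slips in the pads if it is pushed too hard. I can test that slip limit by lifting slightly.

>>> {"name": "move_arm", "arguments": {
  "increments": [
    [1,0,0,0,0,0,0],
    [1,0,0,0,0,0,0],
    [1,0,0,0,0,0,0],
    [1,0,0,0,0,0,0.07],
    [1,0,0,0,0,0,0.15],
    [1,0,0,0,0,0,0.15],
    [1,0,0,0,0,0,0.15],
    [1,0,0,0,0,0,0.15],
    [1,0,0,0,0,0,0.15],
    [1,0,0,0,0,0,0.15],
    [1,0,0,0,0,0,0.15],
    [1,0,0,0,0,0,0.15],
    [1,0,0,0,0,0,0.15],
    [1,0,0,0,0,0,0.15],
    [1,0,0,0,0,0,0],
    [1,0,0,0,0,0,0]
  ]
}}

```text
time_s: 7.3
ee_pos: [0.519, 0.0478, 0.1205]
eef_rot: [3.141, -0.0, 0.06]
force: [-0.5, 0.2, -0.5]
grip_width: 0.0944
grip_force: 0.0
```

>>> {"name": "move_arm", "arguments": {
  "increments": [
    [0,0,0,0,0,0,0],
    [0,0,0,0,0,0,0],
    [0,0,0,0,0,0,0],
    [0,0,0,0,0,0,0],
    [0,0,0,0,0,0,0],
    [0,0,0,0,0,0,0],
    [0,0,0,0,0,0,0],
    [0,0,0,0,0,0,0],
    [0,0,0,0,0,0,0],
    [0,0,0,0,0,0,0],
    [0,0,0,0,0,0,0],
    [0,0,0,0,0,0,0]
  ],
  "force": 3
}}

```text
time_s: 8.5
ee_pos: [0.519, 0.0474, 0.1204]
eef_rot: [3.141, 0.0, 0.056]
force: [0.2, -5.6, -0.2]
grip_width: 0.0259
grip_force: 3.0
```

>>> {"name": "move_arm", "arguments": {
  "increments": [
    [0,0,0,-0.03,0,0,0],
    [0,0,0,-0.03,0,0,0]
  ]
}}

```text
time_s: 8.7
ee_pos: [0.5186, 0.0474, 0.1229]
eef_rot: [3.141, 0.001, 0.056]
force: [0.3, -6.0, -5.3]
grip_width: 0.026
grip_force: 3.0
```

>>> {"name": "move_arm", "arguments": {
  "increments": [
    [0,0,0.008,0,0,0,0],
    [0,0.03,0,0,0,0,0],
    [0,0.05,0,0,0,0,0],
    [0,0.05,0,0,0,0,0],
    [0,0.05,0,0,0,0,0],
    [0,0.05,0,0,0,0,0]
  ]
}}

```text
time_s: 9.3
ee_pos: [0.5306, 0.0481, 0.1232]
eef_rot: [3.141, 0.0, 0.056]
force: [-2.1, -4.6, -5.1]
grip_width: 0.0259
grip_force: 3.0
```

```bash
cat > pk.py <<'E'
from h import *
from station import ctrl
o=ctrl.get_obs();p=ctrl.camera("wrist");s,c,m=peg(p,o,ctrl)
ys,xs=np.nonzero(m);print(o["ee_pos"].round(4),o["eef_rot"].round(4),o["force"].round(1),s,c.round(1))
E
python3 - <<'E'
from pk import *
cv2.imwrite("pics/w3.png",p["color"])
E
```

```text
[0.5306 0.0481 0.1232] [3.1415e+00 5.0000e-04 5.5800e-02] [-2.1 -4.6 -5.1] [184 185  89  40 553] [236.5 197.3]
```

View pics/w3.png

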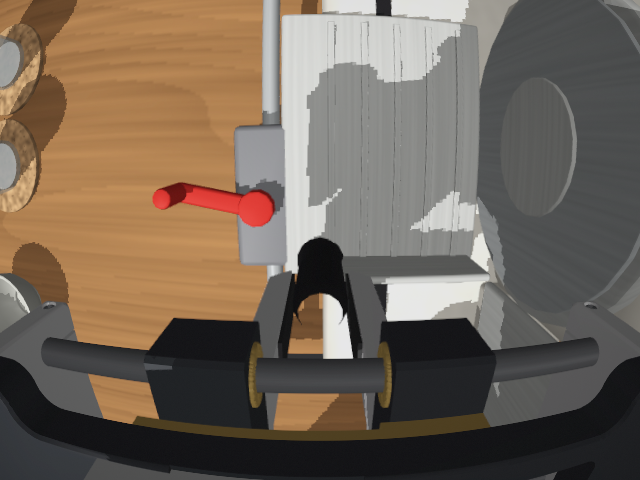

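>>> {"name": "move_arm", "arguments": {
  "increments": [
    [0,0.04,0.01,0,0,0,0],
    [0,0.04,0.005,0,0,0,0],
    [0,0.04,0,0,0,0,0],
    [0,0.04,0,0,0,0,0],
    [0,0.04,0,0,0,0,0]
  ]
}}

```text
time_s: 9.85
ee_pos: [0.5406, 0.0485, 0.1234]
eef_rot: [-3.141, 0.0, 0.056]
force: [-2.2, 4.6, -4.9]
grip_width: 0.0257
grip_force: 3.0
```

>>> {"name": "move_arm", "arguments": {
  "increments": [
    [0,0.04,0,0,0,0,0],
    [0,0.04,0,0,0,0,0]
  ]
}}

```text
time_s: 10.05
ee_pos: [0.5446, 0.0487, 0.1234]
eef_rot: [-3.141, 0.0, 0.056]
force: [-1.9, 4.9, -4.4]
grip_width: 0.0259
grip_force: 3.0
```

>>> {"name": "move_arm", "arguments": {
  "increments": [
    [0,0.04,0,0,0,0,0],
    [0,0.04,0,0,0,0,0]
  ]
}}

```text
time_s: 10.25
ee_pos: [0.5486, 0.049, 0.1234]
eef_rot: [-3.141, 0.0, 0.056]
force: [-2.3, 4.5, -4.9]
grip_width: 0.0261
grip_force: 3.0
```

>>> {"name": "move_arm", "arguments": {
  "increments": [
    [0,0.04,-0.007,0,0,0,0],
    [0,0.04,0,0,0,0,0],
    [0,0.04,0,0,0,0,0]
  ]
}}

```text
time_s: 10.55
ee_pos: [0.5546, 0.0493, 0.1234]
eef_rot: [-3.141, 0.0, 0.056]
force: [-2.7, 5.6, -4.8]
grip_width: 0.026
grip_force: 3.0
```

>>> {"name": "move_arm", "arguments": {
  "increments": [
    [0,0.04,-0.008,0,0,0,0],
    [0,0.04,0,0,0,0,0],
    [0,0.04,0,0,0,0,0]
  ]
}}

```text
time_s: 10.85
ee_pos: [0.5606, 0.0497, 0.1235]
eef_rot: [3.142, -0.0, 0.056]
force: [-1.4, 2.4, -4.0]
grip_width: 0.0255
grip_force: 3.0
```

>>> {"name": "move_arm", "arguments": {
  "increments": [
    [0,0.04,-0.003,0,0,0,0],
    [0,0.04,0,0,0,0,0],
    [0,0.04,0,0,0,0,0]
  ]
}}

```text
time_s: 11.15
ee_pos: [0.5666, 0.0501, 0.1235]
eef_rot: [3.141, -0.0, 0.056]
force: [-2.9, 1.0, -3.7]
grip_width: 0.0261
grip_force: 3.0
```

>>> {"name": "move_arm", "arguments": {
  "increments": [
    [0,0.04,-0.002,0,0,0,0],
    [0,0.04,0,0,0,0,0],
    [0,0.04,0,0,0,0,0]
  ]
}}

```text
time_s: 11.45
ee_pos: [0.5726, 0.0505, 0.1235]
eef_rot: [3.141, -0.0, 0.056]
force: [-2.8, -1.5, -4.6]
grip_width: 0.0258
grip_force: 3.0
```

>>> {"name": "move_arm", "arguments": {
  "increments": [
    [0,0.04,0,0,0,0,0],
    [0,0.04,0,0,0,0,0],
    [0,0.04,0,0,0,0,0]
  ]
}}

```text
time_s: 11.75
ee_pos: [0.5785, 0.0509, 0.1237]
eef_rot: [3.141, 0.0, 0.056]
force: [-5.1, -2.3, -0.3]
grip_width: 0.0258
grip_force: 3.0
```

Fx jumped to −5.1 N and the friction turned from z to x, which suggests the stop. I confirm with a small further push; the slip limits the force.

>>> {"name": "move_arm", "arguments": {
  "increments": [
    [0,0.04,0,0,0,0,0],
    [0,0,0,0,0,0,0]
  ]
}}

```text
time_s: 11.95
ee_pos: [0.5807, 0.051, 0.1237]
eef_rot: [3.141, -0.0, 0.056]
force: [-3.6, -2.6, -0.5]
grip_width: 0.026
grip_force: 3.0
```

```bash
python3 - <<'E'
from pk import *
cv2.imwrite("pics/w4.png",p["color"])
E
```

```text
[0.5807 0.051  0.1237] [ 3.1413e+00 -5.0000e-04  5.5700e-02] [-3.6 -2.6 -0.5] [185 197  89  41 508] [237.8 209.7]
```

View pics/w4.png

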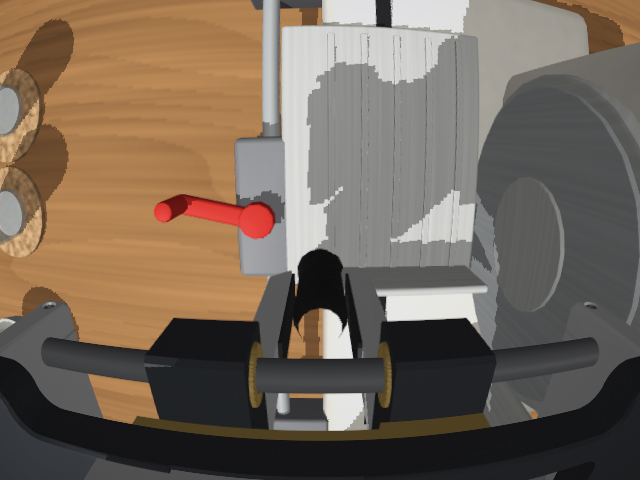

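The stop is met. The lever moved about 12 px back in the wrist image (pivot now (256,219), peg (164,212)), so the carriage stopped and the pads slid along the handle at about 5 N. Next I release, rise, turn back and hover behind the peg with the fingers closed.

>>> {"name": "move_arm", "arguments": {
  "increments": [
    [0.3,0,0,0,0,0,0],
    [0.5,0,0,0,0,0,0],
    [0.7,0,0,0,0,0,0],
    [0.7,0,0,-0.3,0,0,0],
    [0.7,0,0,-0.5,0,0,0],
    [0.7,0,0,-0.4,0,0,0],
    [0,0,-0.4,0,0,0,0],
    [0,0,-0.6,0,0,0,0],
    [0,0.08,-0.75,0,0,0,0],
    [0,0,0,0,0,0,-0.15],
    [0,0,0,0,0,0,-0.15],
    [0,0,0,0,0,0,-0.15],
    [0,0,0,0,0,0,-0.15],
    [0,0,0,0,0,0,-0.15],
    [0,0,0,0,0,0,-0.15],
    [0,0,0,0,0,0,-0.15],
    [0,0,0,0,0,0,-0.15],
    [0,0,0,0,0,0,-0.15],
    [0,0,0,0,0,0,-0.07]
  ]
}}

```text
time_s: 13.9
ee_pos: [0.5796, 0.1388, 0.1836]
eef_rot: [3.141, -0.0, 1.482]
force: [0.1, 0.8, 0.2]
grip_width: 0.0001
grip_force: 0.0
```

```bash
python3 - <<'E'
from pk import *
cv2.imwrite("pics/w5.png",p["color"]);print(o["qpos"].round(2),o["grip_width"])
q=ctrl.camera("scene");cv2.imwrite("pics/s5.png",q["color"])
cv2.imwrite("pics/c5.png",np.hstack([p["color"][0:400,200:600],q["color"][130:430,180:480][:300].repeat(1,0)]) if 0 else np.hstack([cv2.resize(p["color"][:400,180:580],(400,400)),cv2.resize(q["color"][150:350,180:380],(400,400))]))
E
```

```text
[0.5796 0.1388 0.1836] [ 3.1412e+00 -3.0000e-04  1.4816e+00] [0.1 0.8 0.2] [356 227  20  21 183] [363.6 234.4]
[0.17 0.42 1.41 0.   1.31 0.26] 5.978100708483057e-05
```

View pics/c5.png

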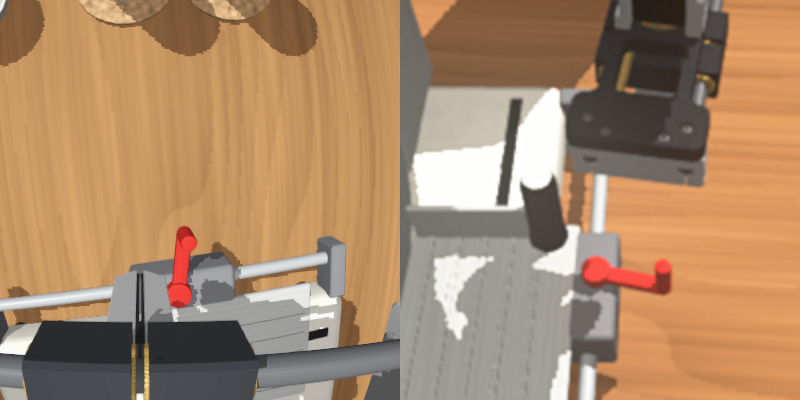

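```bash
python3 - <<'E'
from h import *
ee=[.5796,.1388,.1836];rot=[3.1412,-.0003,1.4816]
print("w peg",watw(370,242,.114,ee,rot),"pivot",watw(359,294,.09,ee,rot))
ee4=[.5807,.0510,.1237];r4=[3.1413,-.0005,.0557]
print("w4 peg",watw(163,212,.114,ee4,r4),"pivot",watw(256,219,.09,ee4,r4))
ee3=[.5306,.0481,.1232];r3=[3.1415,.0005,.0558]
print("w3 peg",watw(162,199,.114,ee3,r3),"pivot",watw(256,207,.09,ee3,r3))
print("scene peg",at("scene",311.5,281,.114),"pivot",at("scene",278,285,.09),"handle",at("scene",248.5,241,.155))
E
```

```text
w peg [0.61481909 0.14144816 0.114     ] pivot [0.6066342  0.09226064 0.09      ]
w4 peg [0.61506567 0.1395574  0.114     ] pivot [0.60828947 0.09057336 0.09      ]
w3 peg [0.57227758 0.13680663 0.114     ] pivot [0.5654586  0.08772733 0.09      ]
scene peg [0.61197831 0.14093002 0.114     ] pivot [0.60821003 0.09206155 0.09      ] handle [0.57879112 0.05259066 0.155     ]
```

>>> {"name": "move_arm", "arguments": {
  "increments": [
    [0,0.06,0,0.4,0,0,0.03],
    [0,0,0,0.5,0,0,0],
    [0,0,0,0.5,0,0,0],
    [0,0,0,0.35,0,0,0],
    [0,0,0.06,0,0,0,0],
    [0,0,0.06,0,0,0,0],
    [0,0,0.06,0,0,0,0],
    [0,0,0.06,0,0,0,0],
    [0,0,0,0,0,0,0]
  ]
}}

```text
time_s: 14.9
ee_pos: [0.5923, 0.1402, 0.0966]
eef_rot: [3.141, -0.0, 1.445]
force: [-0.4, -0.6, 0.6]
grip_width: 0.0007
grip_force: 0.0
```

>>> {"name": "move_arm", "arguments": {
  "increments": [
    [0,0,0.04,0,0,0,0],
    [0,0,0.04,0,0,0,0]
  ]
}}

```text
time_s: 15.1
ee_pos: [0.5958, 0.1397, 0.0961]
eef_rot: [3.141, -0.0, 1.446]
force: [-0.6, 0.4, -0.0]
grip_width: 0.0004
grip_force: 0.2
```

>>> {"name": "move_arm", "arguments": {
  "increments": [
    [0,0.06,0.04,0,0,0,0],
    [0,0.032,0.1,0,0,0,0.1],
    [0,0.032,0.1,0,0,0,0.1],
    [0,0.032,0.1,0,0,0,0.1]
  ]
}}

```text
time_s: 15.5
ee_pos: [0.6137, 0.144, 0.0958]
eef_rot: [-3.141, 0.0, 1.142]
force: [-2.4, -0.8, 0.2]
grip_width: 0.0005
grip_force: 0.7
```

```bash
python3 - <<'E'
from pk import *
q=ctrl.camera("side");r=ctrl.camera("scene")
cv2.imwrite("pics/c6.png",np.hstack([cv2.resize(p["color"][100:400,230:530],(400,400)),cv2.resize(r["color"][200:400,200:400],(400,400))]))
E
```

```text
[0.6137 0.144  0.0958] [-3.1410e+00  4.0000e-04  1.1418e+00] [-2.4 -0.8  0.2] [347 272  23  50 660] [357.2 296.2]
```

View pics/c6.png

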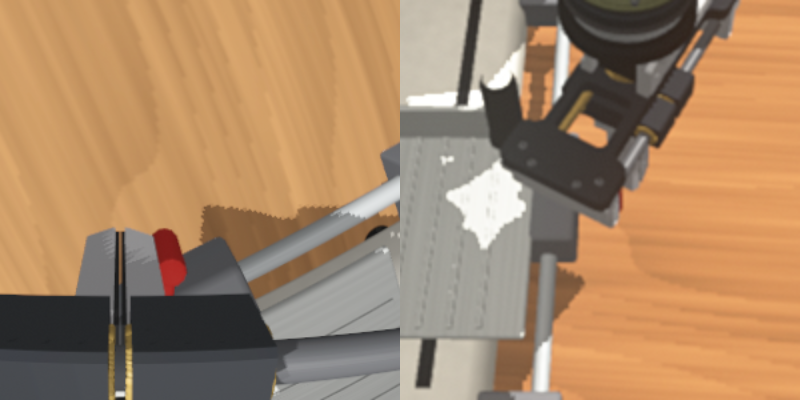

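>>> {"name": "move_arm", "arguments": {
  "increments": [
    [0,0.032,0.1,0,0,0,0.1],
    [0,0.032,0.1,0,0,0,0.1],
    [0,0.032,0.1,0,0,0,0.1],
    [0,0.032,0.1,0,0,0,0.1]
  ]
}}

```text
time_s: 16.05
ee_pos: [0.6333, 0.1388, 0.096]
eef_rot: [-3.14, 0.001, 0.745]
force: [-4.7, 1.1, 2.2]
grip_width: 0.0007
grip_force: 2.4
```

>>> {"name": "move_arm", "arguments": {
  "increments": [
    [0,0.032,0.1,0,0,0,0.1],
    [0,0.032,0.1,0,0,0,0.1],
    [0,0.032,0.1,0,0,0,0.1],
    [0,0.032,0.1,0,0,0,0.1]
  ]
}}

```text
time_s: 16.45
ee_pos: [0.6498, 0.1259, 0.0959]
eef_rot: [-3.141, 0.001, 0.345]
force: [-3.4, 2.3, 0.9]
grip_width: 0.0004
grip_force: 1.6
```

>>> {"name": "move_arm", "arguments": {
  "increments": [
    [0,0.017,0.05,0,0,0,0.05],
    [0,0.017,0.05,0,0,0,0.05],
    [0,0.017,0.05,0,0,0,0.05],
    [0,0.017,0.05,0,0,0,0.05]
  ]
}}

```text
time_s: 16.85
ee_pos: [0.6557, 0.1171, 0.0958]
eef_rot: [-3.141, 0.001, 0.147]
force: [-1.8, 1.8, 0.1]
grip_width: 0.0005
grip_force: 1.1
```

>>> {"name": "move_arm", "arguments": {
  "increments": [
    [0,0.01,0.04,0,0,0,0.04]
  ]
}}

```text
time_s: 16.95
ee_pos: [0.6566, 0.1152, 0.0959]
eef_rot: [-3.141, 0.0, 0.107]
force: [-1.2, 2.4, -0.1]
grip_width: 0.0007
grip_force: 1.1
```

>>> {"name": "move_arm", "arguments": {
  "increments": [
    [0,0.003,0.03,0,0,0,0.025],
    [0,0.002,0.03,0,0,0,0.025]
  ]
}}

```text
time_s: 17.15
ee_pos: [0.6575, 0.1121, 0.096]
eef_rot: [-3.141, -0.0, 0.057]
force: [0.8, 2.6, -1.7]
grip_width: 0.0003
grip_force: 1.3
```

>>> {"name": "move_arm", "arguments": {
  "increments": [
    [0,0,0.015,0,0,0,0]
  ]
}}

```text
time_s: 17.25
ee_pos: [0.6575, 0.1115, 0.096]
eef_rot: [-3.141, -0.0, 0.056]
force: [1.3, 6.5, -1.5]
grip_width: 0.0005
grip_force: 3.3
```

>>> {"name": "move_arm", "arguments": {
  "increments": [
    [0,0.005,0.012,0,0,0,0]
  ]
}}

```text
time_s: 17.35
ee_pos: [0.6576, 0.1113, 0.0959]
eef_rot: [-3.14, 0.0, 0.057]
force: [-1.0, 8.2, -1.3]
grip_width: 0.0005
grip_force: 4.3
```

>>> {"name": "move_arm", "arguments": {
  "increments": [
    [0,0.004,0.012,0,0,0,0]
  ]
}}

```text
time_s: 17.45
ee_pos: [0.6577, 0.1111, 0.0959]
eef_rot: [-3.14, 0.0, 0.058]
force: [-1.2, 10.4, 0.0]
grip_width: 0.0007
grip_force: 5.5
```

>>> {"name": "move_arm", "arguments": {
  "increments": [
    [0,0,0.012,0,0,0,0],
    [0,0,0,0,0,0,0]
  ]
}}

```text
time_s: 17.65
ee_pos: [0.6576, 0.1111, 0.0959]
eef_rot: [-3.139, 0.0, 0.058]
force: [-1.7, 12.6, -0.0]
grip_width: 0.0007
grip_force: 5.8
```

>>> {"name": "move_arm", "arguments": {
  "increments": [
    [0,0,-0.1,0,0,0,0],
    [0,0,-0.3,0,0,0,0],
    [0,0,-0.3,0,0,0,0],
    [0,0,0,-0.5,0,0,0],
    [0,0,0,-0.8,0,0,0],
    [0,0,0,-0.8,0,0,0],
    [0,-0.8,0,0,0,0,0],
    [0,-0.8,0,0,0,0,0],
    [0,-0.5,0,0,0,0,0],
    [0,0,0,0,0,0,0]
  ]
}}

```text
time_s: 18.65
ee_pos: [0.5493, 0.1393, 0.2018]
eef_rot: [3.142, -0.001, 0.057]
force: [1.5, -0.9, -0.2]
grip_width: 0.0005
grip_force: 0.0
```

```bash
python3 - <<'E'
from pk import *
r=ctrl.camera("scene")
cv2.imwrite("pics/c7.png",np.hstack([cv2.resize(p["color"][0:300,130:430],(400,400)),cv2.resize(r["color"][180:420,180:420],(400,400))]))
E
```

```text
[0.5493 0.1393 0.2018] [ 3.1415e+00 -7.0000e-04  5.7300e-02] [ 1.5 -0.9 -0.2] [ 372  109   27   72 1090] [385.6 147.8]
```

View pics/c7.png

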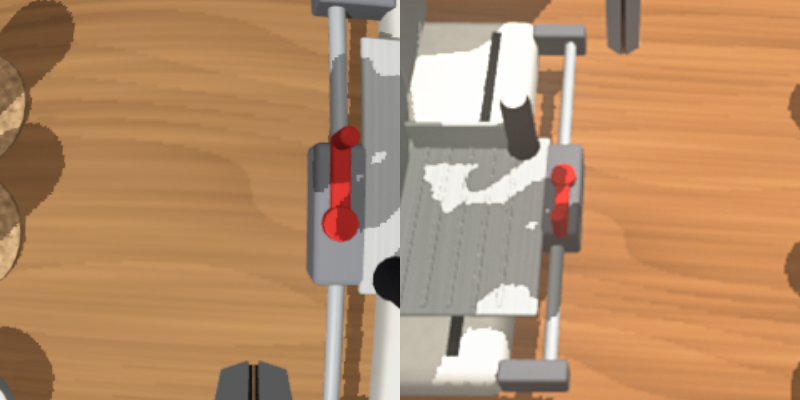

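The lever lies along the rail: pivot at (340,224) and peg at (345,135) in the wrist crop, and 12.6 N at its end of travel moved nothing. The glasses and bowl are untouched and the arm is clear, so I hand in.

```bash
python3 - <<'E'
from h import *
from station import ctrl
print(watw(385,168,.09,[.5493,.1393,.2018],[3.1415,-.0007,.0573]))
print(ctrl.hand_in())
E
```

```text
[0.60686849 0.09133351 0.09      ]
the job is handed in; nothing more can be done
None
```

The job is handed in: I pushed the carriage free and on to its end stop with about 5 N on the handle, then folded the red lever in until it stopped and let go; the glasses and bowl were not touched.

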